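Run the die ring nut onto a clay extruder

TASK

Fit the brass ring nut to the clay extruder that stands mouth up in its wooden stand. Set the nut level on the barrel's mouth and turn it backward (anticlockwise from above) until you feel the thread starts drop, then turn it forward to run it right down onto the die and snug it until the rubber washer under the die is squeezed by about 2 mm, not flat. Work with a light hand so the threads are not forced, let go of the nut, and leave the glaze tub and the freshly made clay cylinder where they stand.

Things in the scene. Friction and masses are not known exactly. Their poses are not given: they have to be found in the camera images.
- nut: Brass hexagon ring nut, loose, about 0.2 kg, lying on the bench, flange up. 54 mm across flats, 62 mm over corners, 33 mm high, 4 mm flange with a 22 mm hole at the top, below it a plain bore 46.4 mm across, open underneath. Origin: on its axis at the underside, z up. Flats face along its x axis and every 60 degrees from it.
- nut_top (a point): Centre of the nut's top, 33 mm above its origin. Inside the bore the nut has three right-hand thread ridges (three-start thread, lead 24 mm a turn), standing in to 20 mm radius, starts 120 degrees apart, their lowest points 6.5 mm above the underside (below them the plain bore guides the nut). Where around the nut they begin is not told: find it by feel.
- mouth (a point): On the axis of the fixed upright aluminium barrel, 140 mm above the bench, level with the mid-height of the upper ends of its three thread ridges (22 mm outer, 18 mm core radius, 3 mm thick, 120 degrees apart, each 240 degrees long; where they begin is not told). A nut set on sits with its underside 13 to 5 mm below here, 1.2 mm of play all round.
- extruder: Extruder barrel in its wooden stand (110 x 110 x 30 mm block), fixed; yaw varies. Origin: under the block, on the barrel axis. Nut set on: each degree backward lifts it 0.067 mm; within 120 degrees its underside is 5 mm below point mouth, the starts pass and it drops 8 mm. Then forward it sinks by its weight. More than 40 N between nut and extruder damages the thread.
- die_top (a point): Centre of the top of the steel die plate (33 mm disc) in the mouth, 10.5 mm above point mouth. Some 80 degrees forward from the drop the nut's flange meets it (nut underside 18.5 mm below point mouth); then about 30 degrees of thread play; then each 15 degrees squeezes the washer 1 mm.
- die (a joint): How far the die is pressed into its rubber washer, m: 0 free, 0.005 flat. It gives from 2 N on, then 1.6 N per mm, so turning the nut stays light (below 0.3 N m) all the way; thread friction holds the nut where it is left.
- tub: Bystander: white glaze tub with blue lid, loose, 82 mm across, 82 mm high. Origin: centre of its underside. It stands on one side of the extruder, the nut lies on the other.
- clay: Bystander: freshly made clay cylinder 90 mm across, 150 mm high, standing on a 12 mm ware board. Origin: centre of its underside.
There are look-alikes about, which are no part of the job. There is more than one size of the nut; the job needs the middle-sized.

How it is judged (in metres and radians):
On the way, in this order (a step that is already met when the one before it is completed fails the run):
1. the nut sits level on the barrel's mouth and is being turned backward at the top of its climb, just before the starts pass, underside 3.5 to 6.2 mm below the thread ends' mid-height, in contact (horizontal distance between nut and mouth below 0.003 m and angle between nut's own z axis and vertical below 0.1 rad and z of nut in the frame of mouth between -0.0062 and -0.0035 m and contact force between nut and extruder above 0.3 N and angular speed of nut above 0.05 rad/s).
2. the thread starts have passed and the nut has dropped, underside more than 10 mm below the thread ends' mid-height (horizontal distance between nut and mouth below 0.003 m and angle between nut's own z axis and vertical below 0.1 rad and z of nut in the frame of mouth below -0.01 m), for 0.1 s.
At the end, for the whole second after the job is handed in: The nut is on the barrel, level (within 0.05 rad) and centred within 2 mm, its underside more than 19 mm below the thread ends' mid-height, at rest and let go, with the die pressed 0.8 to 4.4 mm into its washer (horizontal distance between nut and mouth below 0.002 m and angle between nut's own z axis and vertical below 0.05 rad and z of nut in the frame of mouth below -0.019 m and value of joint die between 0.0008 and 0.0044 m and linear speed of nut below 0.01 m/s); the robot touches nothing.
It fails at once if the nut was forced: more than 40 N between nut and extruder (contact force between nut and extruder above 40 N).
It fails at once if the washer was squeezed flat (die down more than 4.8 mm) (value of joint die above 0.0048 m).
It fails at once if the glaze tub was moved by more than 15 mm (distance of tub from where it was at the start of the episode above 0.015 m).
It fails at once if the clay cylinder was moved by more than 10 mm (distance of clay from where it was at the start of the episode above 0.01 m).
It also fails if it takes over 70 s, if anything falls off the work surface, if the arm or the gripper's body presses on something with over 40 N, if the wrist force passes 120 N, or if a joint passes its speed limit or range.

ROBOT

A 6-joint arm with a two-finger parallel gripper is mounted at the origin on the work surface. World frame = base frame: x ahead of the robot, y to its left, z up, the work surface at z = 0. Lengths are in m, angles in degrees, forces in N, time in s.
With the tool pointing down it reaches from about 0.4 to 0.825 m from the base axis. Payload 7 kg.
Tool frame: the origin (TCP) lies midway between the tips of the shut fingers; the grasp point (between the pads) lies 19 mm behind it; z points along the fingers, y is the line along which they close (so a half turn about z gives the same grasp; the last joint's range is limited). The gripper opens to 88 mm and grips with 3 to 60 N. Pads are 19 mm wide; open, the fingers measure 130 mm over their backs; the gripper's body (78 mm by 193 mm) begins 47 mm behind the grasp point.
Start: joints at [-57.634, 20.546, 0.682, 0, -70.136, -16.507], TCP at [0.184, -0.649, 0.188] pointing down, gripper open.
Joint ranges: [-176.03, 176.03], [-82.01, 121.73], [-58.28, 71.71], [-173.87, 95.51], [-174.79, -0.11], [-173.66, 173.66]. Speed limits (degrees/s): [136.94, 136.94, 172.46, 180, 180, 180].

INTERFACE

Orientations are given as [roll, pitch, yaw] about the fixed x, y, z axes, in that order (R = Rz(yaw) Ry(pitch) Rx(roll)).
In Python, from plant import r gives the robot as it stands. The module is installed in compiled form; this text tells all that it offers.
- The arm moves only by the tool play_rows, never from a script. Its argument "rows" is a list of rows, each an object with "slide": the shift along the tool's x, y, z as a fraction of full scale, a list of three; "delta_rot": the turn, a rotation vector about the tool's x, y, z as a fraction of full scale, a list of three; "fingers": the opening, from -1 (shut) to 1 (fully open). In form: [{"slide": [x, y, z], "delta_rot": [rx, ry, rz], "fingers": fingers}, ...]. A call has 1 to 8 rows; each row shifts and turns the commanded pose from where the row before left it, along the tool's axes as they then stand; what a row does not reach is not made up. Full scale, the value 1, is 0.15 m for a shift and 0.08 rad for a turn. A row lasts 1/8 s, in which the tool goes at most 62.5 mm and 10.7 degrees, less where a joint would pass 70% of its speed; a pose out of reach is approached as far as the arm can. A call with a number of a shift or a turn outside -1 to 1 is refused whole. A call with a gripper value outside its range is refused whole. The fingers move at their own pace and stop on an object; "squeeze" is the grip in N (left out, the last holds). Time passes only in rows, so rows that do not move let the fingers close. It gives the time, the measured TCP pose, the force, the opening and the grip force at its end, in the units of the state.
- r.get_state(): the state, without advancing time (a new reading comes with each control period).
- r.capture(name): name is "scene" or "top"; returns a dict with "image" (384x512x3 uint8, blue, green, red), "fx", "fy", "cx", "cy" (pixels), "R" (3x3) and "t" (3): a world point X has camera coordinates R X + t. Camera axes: x right, y down, z forward; pixel columns grow to the right and rows downward; lengths in m; the calibration is good to about 2 mm. A picture is of the moment at which its call begins. There is no depth.
- r.close_job(): hands the job in; it is judged then, once.
The state is a dict: "time_s": time; "joints": joint angles; "qd": joint speeds; "joint_torque": joint torques, N m; "tcp_pos": TCP position; "eef_rot": TCP orientation; "contact_force": force on the tool from outside, world axes, zero at the start; "moment": the same for the moment, N m; "gripper_width": finger opening in m; "gripper_force": force on a finger pad.
Only numpy, scipy, OpenCV 4.12 (cv2) and the standard library are available. Lean on these libraries where they do the work, as an engineer would, in place of code of your own. Each camera call takes 0.05 s, during which the arm holds its last target. There are 200 camera calls.

## Working session

There is one attempt and no reset: what is moved stays moved. The work goes in short steps, Python scripts to look and compute and a tool call to move; the robot and the scene stay as the last step left them, time stands still between calls to the robot, and variables do not carry over. Pictures are saved under pics/ and viewed, at most 10 in all, crops included, and the job is handed in when it is done.

Besides the shell and the picture viewer there is one more tool, called after "Call:" in YAML: its name, and indented under it one key for each argument. play_rows: Moves the arm, as the interface text tells. Shift numbers are shares of 0.15 m and turn numbers shares of 0.08 rad, none past 1 either way. Its arguments: {"type":"object","properties":{"rows":{"type":"array"},"squeeze":{"type":"number"}},"required":["rows"]}

```bash
mkdir -p pics
python3 - <<'E'
from plant import r
import cv2,numpy as np
s=r.get_state();print({k:np.round(v,3) for k,v in s.items()})
for n in("scene","top"):
    c=r.capture(n);cv2.imwrite(f"pics/{n}0.png",c["image"])
    print(n,c["fx"],c["fy"],c["cx"],c["cy"],np.round(c["R"],3).tolist(),np.round(c["t"],3), np.round(-c["R"].T@c["t"],3))
E
```

```text
{'time_s': np.float64(0.0), 'joints': array([-5.7633e+01,  2.0592e+01,  6.3100e-01, -2.1000e-02, -7.0137e+01,
       -1.6507e+01]), 'qd': array([ 0.08 ,  0.066, -0.077, -0.046, -0.075,  0.065]), 'joint_torque': array([-0.0000e+00, -5.8272e+01,  2.9305e+01,  6.9970e+00,  7.0000e-03,
       -0.0000e+00]), 'tcp_pos': array([ 0.184, -0.649,  0.187]), 'eef_rot': array([ 1.79901e+02, -9.00000e-03, -1.64147e+02]), 'contact_force': array([-0.832,  0.068, -0.831]), 'moment': array([-0.019, -0.004, -0.007]), 'gripper_force': np.float64(0.0), 'gripper_width': np.float64(0.088)}
scene 468.5063727775611 468.5063727775611 249.35864767951404 188.72523107962306 [[-0.248, 0.969, -0.006], [0.531, 0.131, -0.837], [-0.81, -0.211, -0.547]] [ 0.217 -0.165  1.737] [1.548 0.178 0.813]
top 409.3470550101159 409.3470550101159 251.93609080951717 185.79215422565335 [[0.024, -1.0, -0.005], [-0.994, -0.023, -0.108], [0.108, 0.008, -0.994]] [-0.113  0.484  1.051] [ 0.371 -0.109  1.096]
```

View pics/scene0.png

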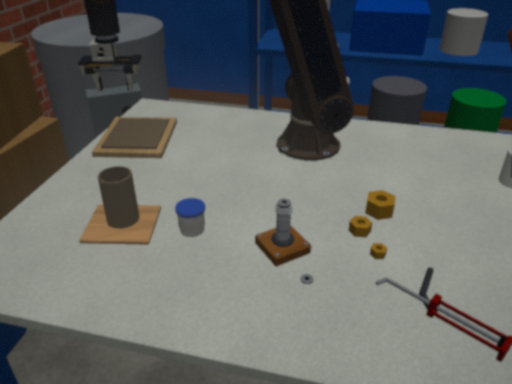

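View pics/top0.png

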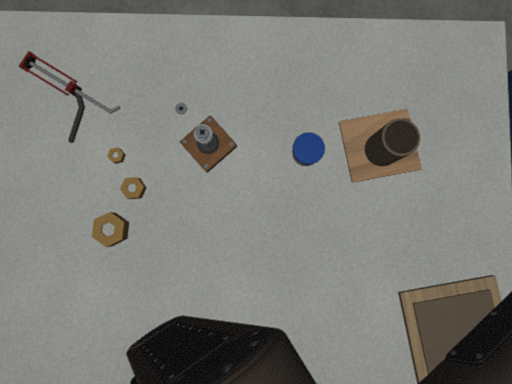

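The pictures show the middle-sized nut at top (132,188) / scene (360,226). The barrel's mouth is at top (203,132) / scene (284,203), the tub at top (308,148) and the clay at top (395,143). The small and large nuts lie at top (116,155) and (110,229).

```bash
cat > h.py <<'E'
from plant import r
import cv2,numpy as np
def ray(c,u,v,z):
    R,t=c["R"],c["t"];o=-R.T@t
    d=R.T@np.array([(u-c["cx"])/c["fx"],(v-c["cy"])/c["fy"],1])
    return o+d*(z-o[2])/d[2]
def proj(c,X):
    p=c["R"]@np.array(X)+c["t"];return np.array([c["fx"]*p[0]/p[2]+c["cx"],c["fy"]*p[1]/p[2]+c["cy"]])
E
python3 - <<'E'
from h import *
c=r.capture("top");im=c["image"];hsv=cv2.cvtColor(im,cv2.COLOR_BGR2HSV)
m=cv2.inRange(hsv,(12,110,60),(32,255,255))
cn,_=cv2.findContours(m,cv2.RETR_EXTERNAL,cv2.CHAIN_APPROX_NONE)
for k in cn:
    if cv2.contourArea(k)<60: continue
    (u,v),rad=cv2.minEnclosingCircle(k)
    P=np.array([ray(c,*p[0],0.033)[:2] for p in k]).astype(np.float32)
    (x,y),R=cv2.minEnclosingCircle(P)
    d=P-[x,y]; a=np.arctan2(d[:,1],d[:,0]); rr=np.hypot(d[:,0],d[:,1])
    ph=np.degrees(np.angle(np.sum((rr-rr.mean())*np.exp(6j*a))))/6
    print("blob",(round(u),round(v)),cv2.contourArea(k),"xy",x,y,"R",R,"corner ang",ph)
s=r.capture("scene")
for n,cc,(u,v) in(("top",c,(203,132)),("scene",s,(284,203))):
    a=cc["image"][v-35:v+45,u-40:u+40]
    cv2.imwrite(f"pics/c_{n}.png",cv2.resize(a,None,fx=6,fy=6,interpolation=cv2.INTER_CUBIC))
a=c["image"][160:215,105:160];b=cv2.imread("pics/c_top.png")
b=np.hstack([cv2.resize(b,(400,400)),cv2.resize(a,(400,400),interpolation=cv2.INTER_CUBIC)]);cv2.imwrite("pics/ct.png",b)
E
```

```text
blob (108, 228) 755.0 xy 0.36509647965431213 0.2681770622730255 R 0.045201897621154785 corner ang -2.993954410102429
blob (132, 187) 328.0 xy 0.4735082685947418 0.21258758008480072 R 0.029732713475823402 corner ang -23.92184556679456
blob (115, 155) 143.0 xy 0.5593928694725037 0.2616299092769623 R 0.01966763660311699 corner ang -13.652356530869534
blob (208, 143) 820.0 xy 0.5962947607040405 0.017907094210386276 R 0.0717984214425087 corner ang 26.222423945088455
```

View pics/ct.png

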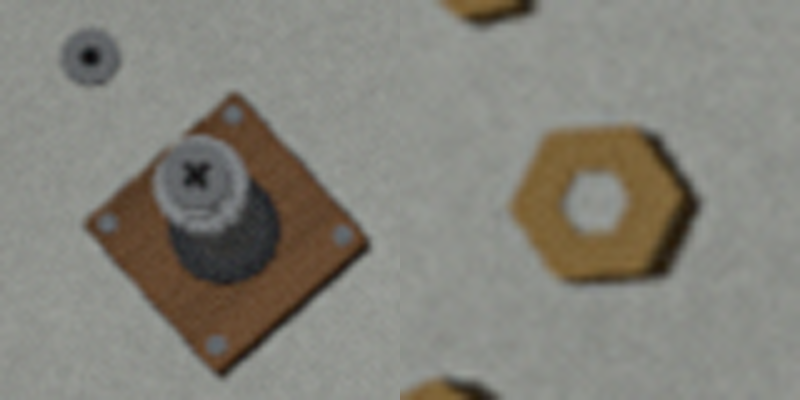

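View pics/c_scene.png

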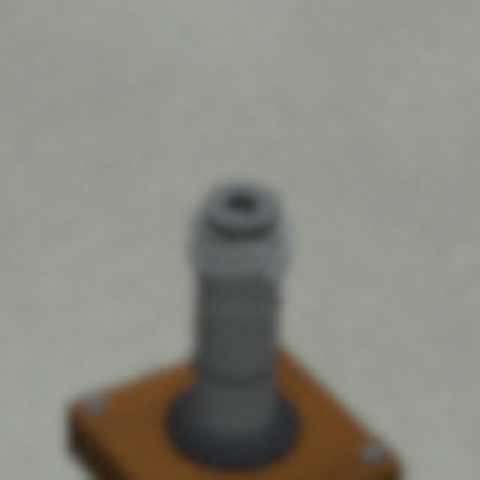

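Run:
```python
from h import *
c=r.capture("top");s=r.capture("scene")
print("nut",ray(c,131.5,187.2,.033))
dt=ray(c,202,131.6,.1505);ds=ray(s,283.75,201.4,.1505);print("die",dt,ds)
o1=-c["R"].T@c["t"];o2=-s["R"].T@s["t"];d1=dt-o1;d2=ds-o2
A=np.stack([d1,-d2],1);k=np.linalg.lstsq(A,o2-o1,rcond=None)[0];print("tri",o1+k[0]*d1,o2+k[1]*d2)
# stand screws centre at z .03
P=[(234,115),(342,236),(216,344),(107,223)]
Q=[ray(c,163+(a+.5)/5-.5,97+(b+.5)/5-.5,.03) for a,b in P];print("stand",np.mean(Q,0))
# nut top face bright mask orientation
hsv=cv2.cvtColor(c["image"],cv2.COLOR_BGR2HSV)[165:210,110:155]
br=cv2.inRange(hsv,(10,80,20),(35,255,255));v=hsv[...,2][br>0];print(np.percentile(v,[5,25,50,75,95]))
m=cv2.inRange(hsv,(10,80,int(np.median(v)*.8)),(35,255,255));k=max(cv2.findContours(m,0,1)[0],key=cv2.contourArea)
W=np.array([ray(c,p[0][0]+110,p[0][1]+165,.033)[:2] for p in k]).astype(np.float32)
d=W-W.mean(0);print(W.mean(0),np.ptp(W,0))
h=lambda a:np.ptp(d@[np.cos(np.radians(a)),np.sin(np.radians(a))])
f=[h(a)+h(a+60)+h(a+120) for a in range(-30,30)];print("flat normal",np.argmin(f)-30,min(f)/3)
```

```text
nut [0.47467666 0.21376887 0.033     ]
die [0.59886915 0.01889485 0.1505    ] [0.60262322 0.0196759  0.1505    ]
tri [0.59940914 0.01919854 0.14826084] [0.59942211 0.01914071 0.14825613]
stand [0.59897644 0.01942893 0.03      ]
[ 51. 119. 122. 124. 127.]
[0.4740063  0.21399511] [0.05565429 0.05760297]
flat normal 7 0.052649730479985724
```

Call:
play_rows:
  rows:
    - {"slide": [-0.3,0.25,-0.05],"delta_rot": [0,0,0],"fingers": 0.6}
    - {"slide": [-0.3,0.25,-0.05],"delta_rot": [0,0,0],"fingers": 0.6}
    - {"slide": [-0.3,0.25,-0.05],"delta_rot": [0,0,0],"fingers": 0.6}
    - {"slide": [-0.3,0.25,-0.05],"delta_rot": [0,0,0],"fingers": 0.6}
    - {"slide": [-0.3,0.25,-0.05],"delta_rot": [0,0,0],"fingers": 0.6}
    - {"slide": [-0.3,0.25,-0.05],"delta_rot": [0,0,0],"fingers": 0.6}
    - {"slide": [-0.3,0.25,-0.05],"delta_rot": [0,0,0],"fingers": 0.6}
    - {"slide": [-0.3,0.25,-0.05],"delta_rot": [0,0,0],"fingers": 0.6}
  squeeze: 20

```text
time_s: 1.3
tcp_pos: [0.4496, -0.2606, 0.2484]
eef_rot: [-180.0, 0.0, -164.1]
contact_force: [0.7, -0.8, -0.6]
gripper_width: 0.07
gripper_force: 0.0
```

Call:
play_rows:
  rows:
    - {"slide": [0,0,0],"delta_rot": [0,0,-1],"fingers": 0.6}
    - {"slide": [0,0,0],"delta_rot": [0,0,-1],"fingers": 0.6}
    - {"slide": [0,0,0],"delta_rot": [0,0,-1],"fingers": 0.6}
    - {"slide": [0,0,0],"delta_rot": [0,0,-1],"fingers": 0.6}
    - {"slide": [0,0,0],"delta_rot": [0,0,-1],"fingers": 0.6}
    - {"slide": [0,0,0],"delta_rot": [0,0,-1],"fingers": 0.6}
    - {"slide": [0,0,0],"delta_rot": [0,0,-1],"fingers": 0.6}
    - {"slide": [0,0,0],"delta_rot": [0,0,-1],"fingers": 0.6}

```text
time_s: 2.3
tcp_pos: [0.4487, -0.2623, 0.2478]
eef_rot: [-180.0, 0.0, -127.3]
contact_force: [0.1, 0.4, -0.2]
gripper_width: 0.0699
gripper_force: 0.0
```

Call:
play_rows:
  rows:
    - {"slide": [0,0,0],"delta_rot": [0,0,-1],"fingers": 0.6}
    - {"slide": [0,0,0],"delta_rot": [0,0,-1],"fingers": 0.6}
    - {"slide": [0,0,0],"delta_rot": [0,0,-1],"fingers": 0.6}
    - {"slide": [0,0,0],"delta_rot": [0,0,-1],"fingers": 0.6}
    - {"slide": [0,0,0],"delta_rot": [0,0,-1],"fingers": 0.6}
    - {"slide": [0,0,0],"delta_rot": [0,0,-1],"fingers": 0.6}
    - {"slide": [0,0,0],"delta_rot": [0,0,-1],"fingers": 0.6}
    - {"slide": [0,0,0],"delta_rot": [0,0,-1],"fingers": 0.6}

```text
time_s: 3.3
tcp_pos: [0.4487, -0.2623, 0.2478]
eef_rot: [-180.0, 0.0, -90.7]
contact_force: [-0.0, -0.4, -0.4]
gripper_width: 0.0706
gripper_force: 0.0
```

Call:
play_rows:
  rows:
    - {"slide": [0,0,0],"delta_rot": [0,0,-1],"fingers": 0.6}
    - {"slide": [0,0,0],"delta_rot": [0,0,-0.25],"fingers": 0.6}
    - {"slide": [-0.4,-0.05,0],"delta_rot": [0,0,0],"fingers": 0.6}
    - {"slide": [-0.4,-0.05,0],"delta_rot": [0,0,0],"fingers": 0.6}
    - {"slide": [-0.4,-0.05,0],"delta_rot": [0,0,0],"fingers": 0.6}
    - {"slide": [-0.4,-0.05,0],"delta_rot": [0,0,0],"fingers": 0.6}
    - {"slide": [-0.4,-0.05,0],"delta_rot": [0,0,0],"fingers": 0.6}
    - {"slide": [-0.4,-0.05,0],"delta_rot": [0,0,0],"fingers": 0.6}

```text
time_s: 4.3
tcp_pos: [0.4624, 0.1022, 0.2482]
eef_rot: [-179.9, 0.0, -85.1]
contact_force: [1.2, -0.8, 0.5]
gripper_width: 0.07
gripper_force: 0.0
```

Call:
play_rows:
  rows:
    - {"slide": [-0.37,-0.07,0],"delta_rot": [0,0,0],"fingers": 0.6}
    - {"slide": [-0.375,-0.07,0.1],"delta_rot": [0,0,0],"fingers": 0.6}
    - {"slide": [0,0,0.4],"delta_rot": [0,0,0],"fingers": 0.6}
    - {"slide": [0,0,0.4],"delta_rot": [0,0,0],"fingers": 0.6}
    - {"slide": [0,0,0],"delta_rot": [0,0,0],"fingers": 0.6}

```text
time_s: 4.92
tcp_pos: [0.4712, 0.2112, 0.1092]
eef_rot: [179.6, -0.3, -85.1]
contact_force: [0.5, -0.6, 1.7]
gripper_width: 0.0701
gripper_force: 0.0
```

Call:
play_rows:
  rows:
    - {"slide": [-0.015,-0.023,0.3],"delta_rot": [0,0,0],"fingers": 0.6}
    - {"slide": [0,0,0.25],"delta_rot": [0,0,0],"fingers": 0.6}
    - {"slide": [0,0,0.14],"delta_rot": [0,0,0],"fingers": 0.6}
    - {"slide": [0,0,0],"delta_rot": [0,0,0],"fingers": 0.6}
    - {"slide": [0,0,0],"delta_rot": [0,0,0],"fingers": 0}
    - {"slide": [0,0,0],"delta_rot": [0,0,0],"fingers": 0}
    - {"slide": [0,0,0],"delta_rot": [0,0,0],"fingers": 0}
    - {"slide": [0,0,0],"delta_rot": [0,0,0],"fingers": 0}
  squeeze: 12

```text
time_s: 5.92
tcp_pos: [0.4774, 0.216, 0.0097]
eef_rot: [-180.0, 0.0, -85.1]
contact_force: [-0.1, -1.0, -1.4]
gripper_width: 0.0437
gripper_force: 0.0
```

Run:
```python
from h import *
a=r.capture("top")["image"][130:260,70:210];b=r.capture("scene")["image"][150:280,290:430]
cv2.imwrite("pics/g1.png",np.hstack([cv2.resize(x,None,fx=2.8,fy=2.8,interpolation=2) for x in(a,b)]))
```

```text
(no output)
```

View pics/g1.png

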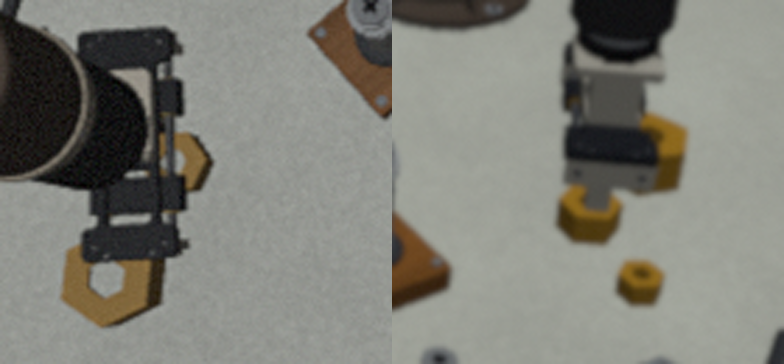

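The nut still lies where it was, with the gripper over it. In the scene crop the near finger's tip appears at (597,205), on the nut's top rather than down its side. I'll check this against the geometry.

Run:
```python
from h import *
s=r.get_state();print({k:np.round(v,3) for k,v in s.items()})
c=r.capture("top");q=r.capture("scene")
x,y,z=s["tcp_pos"]
for dx in(-.027,0,.022,.027,.035):
  for zz in (z,.033): print(dx,round(zz,3),proj(c,(x+dx,y,zz)),proj(q,(x+dx,y,zz)))
print("nut top center exp",proj(q,(.4745,.2138,.033)))
hsv=cv2.cvtColor(q["image"],cv2.COLOR_BGR2HSV);m=cv2.inRange(hsv,(12,110,60),(32,255,255))
for k in cv2.findContours(m,0,1)[0]:
  if cv2.contourArea(k)>60: print(cv2.boundingRect(k))
```

```text
{'time_s': np.float64(6.025), 'joints': array([ 4.5822e+01,  1.7371e+01, -3.1034e+01,  3.0000e-03, -4.1587e+01,
       -4.0893e+01]), 'qd': array([-0.018,  0.183, -0.121, -0.016,  0.01 ,  0.114]), 'joint_torque': array([-4.0000e-03, -4.5417e+01,  2.0719e+01,  4.9510e+00, -2.7000e-02,
       -0.0000e+00]), 'tcp_pos': array([0.477, 0.216, 0.009]), 'eef_rot': array([-1.79992e+02,  4.00000e-03, -8.50690e+01]), 'contact_force': array([-1.334, -0.052, -0.788]), 'moment': array([ 0.063,  0.059, -0.008]), 'gripper_force': np.float64(0.0), 'gripper_width': np.float64(0.044)}
-0.027 0.009 [132.81973287 197.20637855] [360.68764091 222.14412228]
-0.027 0.033 [130.15846084 196.48386391] [361.7367224  215.40959116]
0 0.009 [133.37928092 187.13842113] [360.14600645 227.87900016]
0 0.033 [130.73747012 186.19750089] [361.20748434 221.08753604]
0.022 0.009 [133.83301879 178.97430794] [359.69101099 232.69653602]
0.022 0.033 [131.20693963 177.85716177] [360.76276658 225.85870255]
0.027 0.009 [133.9358682  177.12373665] [359.58583323 233.81016826]
0.027 0.033 [131.3133488  175.96675457] [360.65994699 226.96180528]
0.035 0.009 [134.10021781 174.16659138] [359.4161551  235.60673669]
0.035 0.033 [131.48338203 172.94603692] [360.49405921 228.74153688]
nut top center exp [360.47991329 220.3857757 ]
(371, 244, 16, 14)
(256, 228, 54, 32)
(350, 216, 22, 20)
(81, 206, 78, 37)
(379, 191, 16, 27)
(423, 112, 21, 8)
(0, 110, 63, 97)
(0, 42, 24, 14)
```

Run:
```python
from h import *
b=r.capture("scene")["image"][175:250,325:400]
cv2.imwrite("pics/g2.png",cv2.resize(cv2.convertScaleAbs(b,alpha=1.5,beta=10),(600,600),interpolation=cv2.INTER_LANCZOS4))
```

```text
(no output)
```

View pics/g2.png

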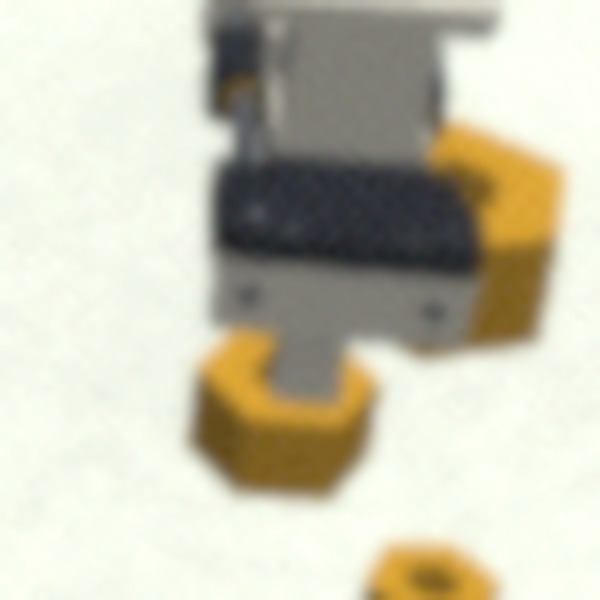

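The crop shows the near fingertip at about px (363,224), above the nut's top face and not beside the nut. The tip looks about 35 mm higher than the stated TCP. I'll open up and feel downward in small steps.

Call:
play_rows:
  rows:
    - {"slide": [0,0,0],"delta_rot": [0,0,0],"fingers": 0.6}
    - {"slide": [0,0,0],"delta_rot": [0,0,0],"fingers": 0.6}
    - {"slide": [0,0,0],"delta_rot": [0,0,0],"fingers": 0.6}
    - {"slide": [0,0,0.02],"delta_rot": [0,0,0],"fingers": 0.6}
    - {"slide": [0,0,0.02],"delta_rot": [0,0,0],"fingers": 0.6}

```text
time_s: 6.8
tcp_pos: [0.4772, 0.2158, 0.003]
eef_rot: [180.0, -0.0, -85.1]
contact_force: [-0.3, -0.4, 0.4]
gripper_width: 0.0703
gripper_force: 0.0
```

Run:
```python
from h import *
s=r.get_state();print(s["tcp_pos"],s["gripper_width"],s["contact_force"])
a=r.capture("scene");b=a["image"][175:250,325:400]
x,y,z=s["tcp_pos"]
for dx in(.035,.045,.055):print(dx,proj(a,(x+dx,y,z)))
b=cv2.resize(cv2.convertScaleAbs(b,alpha=1.5,beta=10),(400,400),interpolation=cv2.INTER_LANCZOS4)
t=r.capture("top")["image"][145:215,85:155];t=cv2.resize(cv2.convertScaleAbs(t,alpha=2,beta=10),(400,400),interpolation=cv2.INTER_LANCZOS4)
cv2.imwrite("pics/g3.png",np.hstack([b,t]))
```

```text
[0.47716865 0.21582271 0.00299542] 0.07027795693968956 [-0.28133256 -0.38964373  0.39533299]
0.035 [359.09416259 237.42724479]
0.045 [358.87817061 239.70403118]
0.055 [358.65939907 242.01011715]
```

View pics/g3.png

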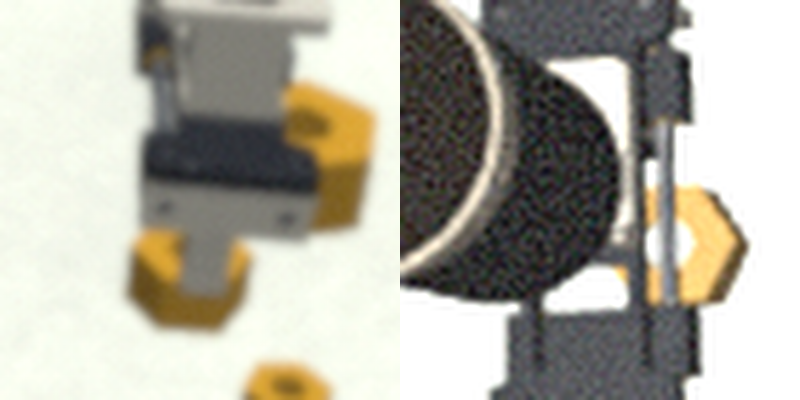

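The near fingertip is now at px (364,229), against an expected (359,238). So the true tip seems to be about 30 mm higher and about 9 mm further +y than reported. I'll move to clear bench, shut the fingers, and measure this offset.

Call:
play_rows:
  rows:
    - {"slide": [0,0,-0.4],"delta_rot": [0,0,0],"fingers": 0.6}
    - {"slide": [0.4,0,0],"delta_rot": [0,0,0],"fingers": -1}
    - {"slide": [0.2,0,0],"delta_rot": [0,0,0],"fingers": -1}
    - {"slide": [0,0,0.2],"delta_rot": [0,0,0],"fingers": -1}
    - {"slide": [0,0,0.2],"delta_rot": [0,0,0],"fingers": -1}
    - {"slide": [0,0,0],"delta_rot": [0,0,0],"fingers": -1}
    - {"slide": [0,0,0],"delta_rot": [0,0,0],"fingers": -1}
    - {"slide": [0,0,0],"delta_rot": [0,0,0],"fingers": -1}

```text
time_s: 7.9
tcp_pos: [0.4858, 0.1269, 0.0044]
eef_rot: [-179.9, 0.1, -85.0]
contact_force: [0.2, -0.4, -0.7]
gripper_width: 0.0053
gripper_force: 0.0
```

Run:
```python
from h import *
s=r.get_state();print(s["tcp_pos"],s["gripper_width"],s["contact_force"])
a=r.capture("scene");x,y,z=s["tcp_pos"];p=proj(a,(x,y,z));u,v=np.round(p).astype(int)
print(p,"+30mm",proj(a,(x,y,z+.03)))
b=a["image"][v-60:v+20,u-40:u+40]
cv2.imwrite("pics/g4.png",cv2.resize(cv2.convertScaleAbs(b,alpha=1.3,beta=0),(560,560),interpolation=cv2.INTER_LANCZOS4))
```

```text
[0.48576853 0.12685547 0.00442247] 0.005336887870035811 [ 0.19465985 -0.37411028 -0.68697203]
[327.41911357 226.38365104] +30mm [328.34410646 217.79729643]
```

View pics/g4.png

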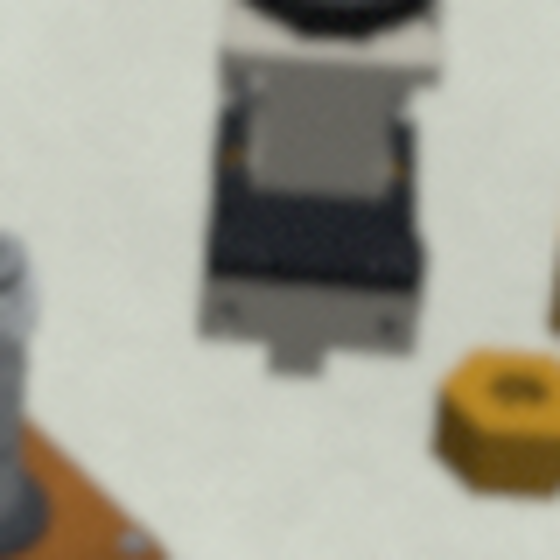

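The shut fingertips are at about px (329,219), where the reported TCP should be at (327,226). That confirms the tips are about 25–40 mm higher than stated. I'll touch the bench gently to get the height offset.

Call:
play_rows:
  rows:
    - {"slide": [0,0,0.03],"delta_rot": [0,0,0],"fingers": -1}
    - {"slide": [0,0,0.03],"delta_rot": [0,0,0],"fingers": -1}
    - {"slide": [0,0,0.03],"delta_rot": [0,0,0],"fingers": -1}
    - {"slide": [0,0,0],"delta_rot": [0,0,0],"fingers": -1}

```text
time_s: 8.45
tcp_pos: [0.4846, 0.1259, -0.0108]
eef_rot: [179.9, -0.0, -85.1]
contact_force: [0.5, 1.3, 0.3]
gripper_width: 0.0005
gripper_force: 0.0
```

Call:
play_rows:
  rows:
    - {"slide": [0,0,0.03],"delta_rot": [0,0,0],"fingers": -1}
    - {"slide": [0,0,0.02],"delta_rot": [0,0,0],"fingers": -1}
    - {"slide": [0,0,0],"delta_rot": [0,0,0],"fingers": -1}

```text
time_s: 8.82
tcp_pos: [0.4848, 0.1261, -0.018]
eef_rot: [180.0, -0.0, -85.1]
contact_force: [-0.3, 0.3, -0.0]
gripper_width: 0.0003
gripper_force: 0.0
```

Call:
play_rows:
  rows:
    - {"slide": [0,0,0.015],"delta_rot": [0,0,0],"fingers": -1}
    - {"slide": [0,0,0],"delta_rot": [0,0,0],"fingers": -1}

```text
time_s: 9.07
tcp_pos: [0.4849, 0.1262, -0.0201]
eef_rot: [180.0, -0.0, -85.1]
contact_force: [-0.4, -0.1, -0.1]
gripper_width: 0.0007
gripper_force: 0.0
```

Call:
play_rows:
  rows:
    - {"slide": [0,0,0.015],"delta_rot": [0,0,0],"fingers": -1}
    - {"slide": [0,0,0],"delta_rot": [0,0,0],"fingers": -1}

```text
time_s: 9.32
tcp_pos: [0.4849, 0.1261, -0.0224]
eef_rot: [180.0, -0.0, -85.1]
contact_force: [-0.1, -1.0, 0.3]
gripper_width: 0.0006
gripper_force: 0.0
```

Call:
play_rows:
  rows:
    - {"slide": [0,0,0.015],"delta_rot": [0,0,0],"fingers": -1}
    - {"slide": [0,0,0],"delta_rot": [0,0,0],"fingers": -1}

```text
time_s: 9.57
tcp_pos: [0.4849, 0.1261, -0.0247]
eef_rot: [180.0, -0.0, -85.1]
contact_force: [-1.2, 0.3, -0.5]
gripper_width: 0.0003
gripper_force: 0.0
```

Call:
play_rows:
  rows:
    - {"slide": [0,0,0.013],"delta_rot": [0,0,0],"fingers": -1}
    - {"slide": [0,0,0],"delta_rot": [0,0,0],"fingers": -1}

```text
time_s: 9.82
tcp_pos: [0.4848, 0.1261, -0.0266]
eef_rot: [180.0, -0.0, -85.1]
contact_force: [-0.0, 0.1, 0.5]
gripper_width: 0.0005
gripper_force: 0.0
```

Call:
play_rows:
  rows:
    - {"slide": [0,0,0.013],"delta_rot": [0,0,0],"fingers": -1}
    - {"slide": [0,0,0],"delta_rot": [0,0,0],"fingers": -1}

```text
time_s: 10.07
tcp_pos: [0.4849, 0.1261, -0.0285]
eef_rot: [180.0, -0.0, -85.1]
contact_force: [0.7, 0.2, -1.1]
gripper_width: 0.0004
gripper_force: 0.0
```

Run:
```python
from h import *
s=r.get_state();a=r.capture("scene");x,y,z=s["tcp_pos"]
print(proj(a,(x,y,z)),proj(a,(x,y,0)))
g=cv2.cvtColor(a["image"],cv2.COLOR_BGR2GRAY)
for v in range(214,236):print(v,g[v,312:346:1].tolist())
cv2.imwrite("pics/touch.png",a["image"])
```

```text
[326.20661172 235.33987742] [327.05893973 227.40078945]
214 [157, 148, 125, 79, 36, 22, 19, 21, 18, 20, 22, 22, 22, 23, 19, 22, 22, 24, 23, 23, 26, 25, 25, 25, 24, 30, 30, 25, 25, 27, 28, 31, 40, 71]
215 [157, 150, 125, 82, 45, 30, 28, 24, 24, 24, 22, 22, 22, 20, 18, 19, 18, 18, 22, 23, 21, 22, 19, 21, 21, 24, 27, 26, 23, 25, 24, 25, 39, 76]
216 [157, 148, 125, 89, 61, 52, 49, 47, 44, 42, 42, 39, 38, 36, 33, 32, 30, 27, 27, 26, 23, 23, 23, 20, 22, 20, 21, 21, 21, 21, 19, 21, 41, 79]
217 [153, 145, 122, 92, 73, 68, 65, 65, 63, 63, 62, 61, 59, 57, 55, 52, 52, 49, 46, 43, 42, 43, 40, 37, 35, 32, 32, 33, 28, 26, 20, 25, 42, 84]
218 [154, 143, 118, 89, 77, 72, 71, 72, 73, 73, 74, 74, 73, 70, 70, 68, 67, 66, 64, 64, 66, 63, 61, 60, 55, 53, 53, 51, 47, 44, 42, 43, 58, 96]
219 [154, 141, 113, 87, 75, 68, 65, 68, 73, 76, 77, 77, 77, 76, 74, 75, 75, 74, 75, 73, 74, 74, 74, 72, 71, 68, 68, 68, 64, 64, 62, 66, 76, 106]
220 [155, 140, 109, 84, 74, 65, 59, 62, 71, 76, 77, 78, 77, 76, 77, 77, 77, 77, 77, 77, 77, 76, 76, 76, 75, 75, 74, 72, 71, 71, 72, 74, 86, 115]
221 [155, 140, 110, 85, 76, 68, 66
[... 1745 characters left out ...]

232 [160, 160, 158, 157, 157, 159, 158, 159, 159, 159, 159, 159, 160, 160, 158, 158, 157, 159, 158, 158, 157, 156, 154, 156, 155, 155, 153, 153, 154, 158, 158, 159, 158, 158]
233 [160, 161, 159, 157, 159, 160, 160, 160, 158, 160, 159, 159, 159, 159, 158, 158, 159, 158, 157, 158, 157, 155, 156, 156, 158, 157, 156, 155, 155, 158, 158, 159, 159, 158]
234 [161, 161, 159, 160, 161, 161, 161, 159, 158, 161, 161, 159, 159, 160, 159, 159, 158, 156, 157, 157, 157, 158, 156, 159, 159, 160, 158, 155, 156, 157, 157, 157, 158, 158]
235 [160, 161, 161, 160, 162, 161, 161, 159, 160, 160, 161, 159, 160, 158, 159, 158, 157, 157, 157, 158, 159, 158, 157, 159, 160, 161, 160, 157, 157, 157, 157, 157, 158, 158]
```

Call:
play_rows:
  rows:
    - {"slide": [0,0,0.013],"delta_rot": [0,0,0],"fingers": -1}
    - {"slide": [0,0,0],"delta_rot": [0,0,0],"fingers": -1}

```text
time_s: 10.38
tcp_pos: [0.4848, 0.1261, -0.0305]
eef_rot: [180.0, -0.0, -85.1]
contact_force: [0.2, -0.7, -0.2]
gripper_width: 0.0004
gripper_force: 0.0
```

Call:
play_rows:
  rows:
    - {"slide": [0,0,0.01],"delta_rot": [0,0,0],"fingers": -1}
    - {"slide": [0,0,0],"delta_rot": [0,0,0],"fingers": -1}

```text
time_s: 10.62
tcp_pos: [0.4849, 0.1262, -0.032]
eef_rot: [180.0, -0.0, -85.1]
contact_force: [-0.2, 0.2, 0.2]
gripper_width: 0.0005
gripper_force: 0.0
```

Call:
play_rows:
  rows:
    - {"slide": [0,0,0.01],"delta_rot": [0,0,0],"fingers": -1}
    - {"slide": [0,0,0],"delta_rot": [0,0,0],"fingers": -1}

```text
time_s: 10.88
tcp_pos: [0.4849, 0.1262, -0.0335]
eef_rot: [180.0, -0.0, -85.1]
contact_force: [-0.2, 0.3, -0.3]
gripper_width: 0.0004
gripper_force: 0.0
```

Call:
play_rows:
  rows:
    - {"slide": [0,0,0.01],"delta_rot": [0,0,0],"fingers": -1}
    - {"slide": [0,0,0],"delta_rot": [0,0,0],"fingers": -1}

```text
time_s: 11.12
tcp_pos: [0.4849, 0.1262, -0.035]
eef_rot: [180.0, -0.0, -85.1]
contact_force: [0.2, 0.3, 0.2]
gripper_width: 0.0002
gripper_force: 0.0
```

Call:
play_rows:
  rows:
    - {"slide": [0,0,0.01],"delta_rot": [0,0,0],"fingers": -1}
    - {"slide": [0,0,0],"delta_rot": [0,0,0],"fingers": -1}

```text
time_s: 11.38
tcp_pos: [0.4849, 0.1262, -0.0365]
eef_rot: [180.0, -0.0, -85.1]
contact_force: [0.6, -0.5, 0.5]
gripper_width: 0.0003
gripper_force: 0.0
```

Call:
play_rows:
  rows:
    - {"slide": [0,0,0.01],"delta_rot": [0,0,0],"fingers": -1}
    - {"slide": [0,0,0],"delta_rot": [0,0,0],"fingers": -1}

```text
time_s: 11.62
tcp_pos: [0.4849, 0.1261, -0.038]
eef_rot: [180.0, -0.0, -85.1]
contact_force: [0.4, -0.0, -0.5]
gripper_width: 0.0007
gripper_force: 0.0
```

Call:
play_rows:
  rows:
    - {"slide": [0,0,0.01],"delta_rot": [0,0,0],"fingers": -1}
    - {"slide": [0,0,0],"delta_rot": [0,0,0],"fingers": -1}

```text
time_s: 11.88
tcp_pos: [0.4851, 0.1263, -0.0385]
eef_rot: [-180.0, -0.0, -85.0]
contact_force: [-2.9, -0.5, 11.9]
gripper_width: 0.0002
gripper_force: 5.8
```

Call:
play_rows:
  rows:
    - {"slide": [0,0,0.01],"delta_rot": [0,0,0],"fingers": -1}
    - {"slide": [0,0,0],"delta_rot": [0,0,0],"fingers": -1}

```text
time_s: 12.12
tcp_pos: [0.4851, 0.1263, -0.0387]
eef_rot: [-180.0, -0.0, -85.0]
contact_force: [-9.7, -0.8, 29.9]
gripper_width: 0.0008
gripper_force: 15.4
```

The bench touch came at reported z = −0.038, so true tip height is reported z + 0.038; x and y agree within about 1.5 mm. Next I'll go back to the nut with reported z ≈ −0.034.

Call:
play_rows:
  rows:
    - {"slide": [0,0,-0.4],"delta_rot": [0,0,0],"fingers": 0.6}
    - {"slide": [-0.29,0.01,0],"delta_rot": [0,0,0],"fingers": 0.6}
    - {"slide": [-0.29,0.01,0],"delta_rot": [0,0,0],"fingers": 0.6}
    - {"slide": [0,0,0],"delta_rot": [0,0,0],"fingers": 0.6}
    - {"slide": [0,0,0],"delta_rot": [0,0,0],"fingers": 0.6}

```text
time_s: 12.75
tcp_pos: [0.4741, 0.2124, 0.0189]
eef_rot: [180.0, -0.0, -85.0]
contact_force: [-0.1, -0.2, 0.1]
gripper_width: 0.045
gripper_force: 0.0
```

Call:
play_rows:
  rows:
    - {"slide": [0,0,0],"delta_rot": [0,0,0],"fingers": 0.6}
    - {"slide": [0,0,0],"delta_rot": [0,0,0],"fingers": 0.6}
    - {"slide": [0,0,0],"delta_rot": [0,0,0],"fingers": 0.6}
    - {"slide": [0,0,0.1],"delta_rot": [0,0,0],"fingers": 0.6}
    - {"slide": [0,0,0.1],"delta_rot": [0,0,0],"fingers": 0.6}

```text
time_s: 13.38
tcp_pos: [0.4743, 0.2124, -0.0119]
eef_rot: [180.0, 0.0, -85.1]
contact_force: [-0.4, 0.8, 0.0]
gripper_width: 0.0702
gripper_force: 0.0
```

Call:
play_rows:
  rows:
    - {"slide": [0,0,0.08],"delta_rot": [0,0,0],"fingers": 0.6}
    - {"slide": [0,0,0.065],"delta_rot": [0,0,0],"fingers": 0.6}
    - {"slide": [0,0,0],"delta_rot": [0,0,0],"fingers": 0.1}
    - {"slide": [0,0,0],"delta_rot": [0,0,0],"fingers": 0.1}
    - {"slide": [0,0,0],"delta_rot": [0,0,0],"fingers": 0.1}
    - {"slide": [0,0,0],"delta_rot": [0,0,0],"fingers": 0.1}
  squeeze: 8

```text
time_s: 14.12
tcp_pos: [0.4745, 0.2127, -0.0323]
eef_rot: [-180.0, 0.0, -85.1]
contact_force: [-0.0, 1.1, -1.2]
gripper_width: 0.0543
gripper_force: 7.9
```

Call:
play_rows:
  rows:
    - {"slide": [0,0,0],"delta_rot": [0,0,0],"fingers": 0.65}
    - {"slide": [0,0,0],"delta_rot": [0,0,0],"fingers": 0.65}
    - {"slide": [0,0,0],"delta_rot": [0,0,-1],"fingers": 0.65}
    - {"slide": [0,0,0],"delta_rot": [0,0,-1],"fingers": 0.65}
    - {"slide": [0,0,0],"delta_rot": [0,0,-1],"fingers": 0.65}
    - {"slide": [0,0,0],"delta_rot": [0,0,-1],"fingers": 0.65}
    - {"slide": [0,0,0],"delta_rot": [0,0,-1],"fingers": 0.65}
    - {"slide": [0,0,0],"delta_rot": [0,0,-1],"fingers": 0.65}

```text
time_s: 15.12
tcp_pos: [0.4746, 0.2127, -0.0325]
eef_rot: [-180.0, 0.0, -57.4]
contact_force: [-0.3, -0.0, -0.5]
gripper_width: 0.0723
gripper_force: 0.0
```

Call:
play_rows:
  rows:
    - {"slide": [0,0,0],"delta_rot": [0,0,-1],"fingers": 0.65}
    - {"slide": [0,0,0],"delta_rot": [0,0,-1],"fingers": 0.65}
    - {"slide": [0,0,0],"delta_rot": [0,0,-1],"fingers": 0.65}
    - {"slide": [0,0,0],"delta_rot": [0,0,-1],"fingers": 0.65}
    - {"slide": [0,0,0],"delta_rot": [0,0,-1],"fingers": 0.65}
    - {"slide": [0,0,0],"delta_rot": [0,0,-1],"fingers": 0.65}
    - {"slide": [0,0,0],"delta_rot": [0,0,-1],"fingers": 0.65}
    - {"slide": [0,0,0],"delta_rot": [0,0,-0.1],"fingers": 0.65}

```text
time_s: 16.12
tcp_pos: [0.4746, 0.2127, -0.0325]
eef_rot: [-180.0, -0.0, -25.0]
contact_force: [-0.2, -0.7, -0.4]
gripper_width: 0.073
gripper_force: 0.0
```

Call:
play_rows:
  rows:
    - {"slide": [0,0,0],"delta_rot": [0,0,0],"fingers": 0.1}
    - {"slide": [0,0,0],"delta_rot": [0,0,0],"fingers": 0.1}
    - {"slide": [0,0,0],"delta_rot": [0,0,0],"fingers": 0.1}
    - {"slide": [0,0,0],"delta_rot": [0,0,0],"fingers": 0.1}

```text
time_s: 16.62
tcp_pos: [0.4746, 0.2127, -0.0326]
eef_rot: [-180.0, -0.0, -25.0]
contact_force: [0.0, 0.6, -1.0]
gripper_width: 0.0541
gripper_force: 8.0
```

Call:
play_rows:
  rows:
    - {"slide": [0,0,0],"delta_rot": [0,0,0],"fingers": 0.65}
    - {"slide": [0,0,0],"delta_rot": [0,0,0],"fingers": 0.65}
    - {"slide": [0,0,0],"delta_rot": [0,0,1],"fingers": 0.65}
    - {"slide": [0,0,0],"delta_rot": [0,0,1],"fingers": 0.65}
    - {"slide": [0,0,0],"delta_rot": [0,0,1],"fingers": 0.65}
    - {"slide": [0,0,0],"delta_rot": [0,0,1],"fingers": 0.65}
    - {"slide": [0,0,0],"delta_rot": [0,0,1],"fingers": 0.65}
    - {"slide": [0,0,0],"delta_rot": [0,0,1],"fingers": 0.65}

```text
time_s: 17.62
tcp_pos: [0.4744, 0.2125, -0.0326]
eef_rot: [180.0, -0.0, -52.7]
contact_force: [-0.2, -0.6, 0.1]
gripper_width: 0.0725
gripper_force: 0.0
```

Call:
play_rows:
  rows:
    - {"slide": [0,0,0],"delta_rot": [0,0,1],"fingers": 0.65}
    - {"slide": [0,0,0],"delta_rot": [0,0,1],"fingers": 0.65}
    - {"slide": [0,0,0],"delta_rot": [0,0,1],"fingers": 0.65}
    - {"slide": [0,0,0],"delta_rot": [0,0,1],"fingers": 0.65}
    - {"slide": [0,0,0],"delta_rot": [0,0,1],"fingers": 0.65}
    - {"slide": [0,0,0],"delta_rot": [0,0,1],"fingers": 0.65}
    - {"slide": [0,0,0],"delta_rot": [0,0,1],"fingers": 0.65}
    - {"slide": [0,0,0],"delta_rot": [0,0,0.1],"fingers": 0.65}

```text
time_s: 18.62
tcp_pos: [0.4744, 0.2126, -0.0326]
eef_rot: [180.0, -0.0, -85.1]
contact_force: [0.9, -0.4, -0.2]
gripper_width: 0.0719
gripper_force: 0.0
```

Call:
play_rows:
  rows:
    - {"slide": [0,0,0],"delta_rot": [0,0,0],"fingers": 0.1}
    - {"slide": [0,0,0],"delta_rot": [0,0,0],"fingers": 0.1}
    - {"slide": [0,0,0],"delta_rot": [0,0,0],"fingers": 0.1}
    - {"slide": [0,0,0],"delta_rot": [0,0,0],"fingers": 0.1}

```text
time_s: 19.12
tcp_pos: [0.4745, 0.2126, -0.0326]
eef_rot: [180.0, -0.0, -85.1]
contact_force: [-1.4, 0.8, 1.0]
gripper_width: 0.0541
gripper_force: 8.0
```

Call:
play_rows:
  rows:
    - {"slide": [0,0,-0.4],"delta_rot": [0,0,0],"fingers": 0.1}
    - {"slide": [0,0,-0.4],"delta_rot": [0,0,0],"fingers": 0.1}
    - {"slide": [0,0,-0.35],"delta_rot": [0,0,0],"fingers": 0.1}
    - {"slide": [0,0,0],"delta_rot": [0,0,0],"fingers": 0.1}

```text
time_s: 19.62
tcp_pos: [0.4767, 0.2144, 0.1443]
eef_rot: [-179.6, 0.3, -85.0]
contact_force: [-0.3, -0.0, -3.2]
gripper_width: 0.054
gripper_force: 8.0
```

Call:
play_rows:
  rows:
    - {"slide": [0.34,-0.178,0],"delta_rot": [0,0,0],"fingers": 0.1}
    - {"slide": [0.34,-0.178,0],"delta_rot": [0,0,0],"fingers": 0.1}
    - {"slide": [0.34,-0.178,0],"delta_rot": [0,0,0],"fingers": 0.1}
    - {"slide": [0.34,-0.178,0],"delta_rot": [0,0,0],"fingers": 0.1}
    - {"slide": [0,0,0],"delta_rot": [0,0,-1],"fingers": 0.1}
    - {"slide": [0,0,0],"delta_rot": [0,0,-1],"fingers": 0.1}
    - {"slide": [0,0,0],"delta_rot": [0,0,-1],"fingers": 0.1}

```text
time_s: 20.5
tcp_pos: [0.5973, 0.018, 0.1378]
eef_rot: [179.8, 0.0, -71.2]
contact_force: [-0.1, -0.1, -2.0]
gripper_width: 0.0541
gripper_force: 8.0
```

Call:
play_rows:
  rows:
    - {"slide": [0,0,0],"delta_rot": [0,0,-1],"fingers": 0.1}
    - {"slide": [0,0,0],"delta_rot": [0,0,-1],"fingers": 0.1}
    - {"slide": [0,0,0],"delta_rot": [0,0,-1],"fingers": 0.1}
    - {"slide": [0,0,0],"delta_rot": [0,0,0],"fingers": 0.1}

```text
time_s: 21.0
tcp_pos: [0.5975, 0.0185, 0.1383]
eef_rot: [179.9, 0.1, -57.6]
contact_force: [-0.3, 0.2, -2.7]
gripper_width: 0.0543
gripper_force: 8.0
```

Run:
```python
from h import *
s=r.get_state();print(s["tcp_pos"],s["joints"],s["eef_rot"])
a=r.capture("scene");x,y,z=s["tcp_pos"];zn=z+.0326
hsv=cv2.cvtColor(a["image"],cv2.COLOR_BGR2HSV);m=cv2.inRange(hsv,(12,110,50),(32,255,255))
print("nut bottom/top exp",proj(a,(x,y,zn)),proj(a,(x,y,zn+.033)),"die",proj(a,(.599,.019,.1505)))
for k in cv2.findContours(m,0,1)[0]:
  if cv2.contourArea(k)>40: print(cv2.boundingRect(k),cv2.contourArea(k))
b=a["image"][150:250,234:334];t=r.capture("top")["image"][90:190,150:250]
cv2.imwrite("pics/p1.png",np.hstack([cv2.resize(cv2.convertScaleAbs(q,alpha=1.4,beta=5),(400,400),interpolation=cv2.INTER_LANCZOS4) for q in(b,t)]))
```

```text
[0.59749952 0.0184518  0.13826558] [ 2.04607710e+01  1.55236608e+01 -1.32629762e+01 -3.47980419e-02
 -6.13518255e+01  1.19437488e+01] [ 1.79870842e+02  5.84933091e-02 -5.76122663e+01]
nut bottom/top exp [283.93747253 193.39468319] [284.40796634 182.09397125] die [283.75737163 200.55676813]
(371, 244, 16, 14) 157.0
(256, 227, 54, 38) 877.5
(81, 206, 78, 37) 1536.0
(366, 191, 29, 28) 596.5
(274, 179, 11, 22) 144.0
(499, 119, 13, 11) 90.5
(421, 112, 25, 12) 192.0
(350, 106, 19, 10) 41.0
(170, 89, 24, 9) 86.5
(0, 41, 64, 170) 5605.0
```

View pics/p1.png

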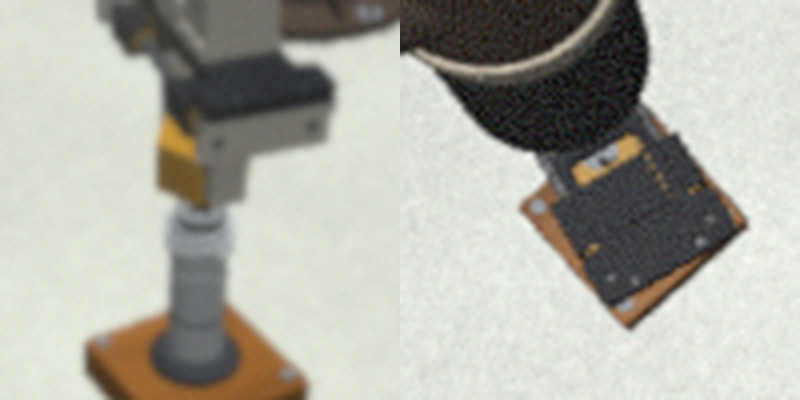

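The nut hangs just above the barrel: its left edge is at col 273, which puts its centre at about 284, and the barrel centre is at 284. I'll make a 1 mm correction and go down gently.

Call:
play_rows:
  rows:
    - {"slide": [0.006,-0.006,0.05],"delta_rot": [0,0,0],"fingers": 0.1}
    - {"slide": [0,0,0.05],"delta_rot": [0,0,0],"fingers": 0.1}
    - {"slide": [0,0,0.04],"delta_rot": [0,0,0],"fingers": 0.1}
    - {"slide": [0,0,0.03],"delta_rot": [0,0,0],"fingers": 0.1}
    - {"slide": [0,0,0],"delta_rot": [0,0,0],"fingers": 0.1}
  squeeze: 4

```text
time_s: 21.72
tcp_pos: [0.5994, 0.0182, 0.114]
eef_rot: [180.0, 0.0, -57.6]
contact_force: [-0.3, -0.7, -1.5]
gripper_width: 0.0538
gripper_force: 4.0
```

Call:
play_rows:
  rows:
    - {"slide": [-0.002,0.003,0.02],"delta_rot": [0,0,0],"fingers": 0.1}
    - {"slide": [0,0,0.01],"delta_rot": [0,0,0],"fingers": 0.1}
    - {"slide": [0,0,0],"delta_rot": [0,0,0],"fingers": 0.1}

```text
time_s: 22.1
tcp_pos: [0.5991, 0.0183, 0.1099]
eef_rot: [180.0, 0.0, -57.6]
contact_force: [0.6, 0.3, -2.3]
gripper_width: 0.0538
gripper_force: 4.0
```

Call:
play_rows:
  rows:
    - {"slide": [0,0,0.013],"delta_rot": [0,0,0],"fingers": 0.1}
    - {"slide": [0,0,0],"delta_rot": [0,0,0],"fingers": 0.1}

```text
time_s: 22.35
tcp_pos: [0.599, 0.0183, 0.1078]
eef_rot: [180.0, 0.0, -57.6]
contact_force: [-0.2, 0.2, -2.1]
gripper_width: 0.0541
gripper_force: 4.0
```

Call:
play_rows:
  rows:
    - {"slide": [0,0,0.013],"delta_rot": [0,0,0],"fingers": 0.1}
    - {"slide": [0,0,0],"delta_rot": [0,0,0],"fingers": 0.1}

```text
time_s: 22.6
tcp_pos: [0.599, 0.0183, 0.1058]
eef_rot: [180.0, 0.0, -57.6]
contact_force: [0.4, -1.0, -2.0]
gripper_width: 0.0543
gripper_force: 4.0
```

Call:
play_rows:
  rows:
    - {"slide": [0,0,0.013],"delta_rot": [0,0,0],"fingers": 0.1}
    - {"slide": [0,0,0],"delta_rot": [0,0,0],"fingers": 0.1}

```text
time_s: 22.85
tcp_pos: [0.599, 0.0183, 0.1039]
eef_rot: [180.0, 0.0, -57.6]
contact_force: [1.1, 1.0, -2.1]
gripper_width: 0.0541
gripper_force: 4.0
```

Call:
play_rows:
  rows:
    - {"slide": [0,0,0.007],"delta_rot": [0,0,0],"fingers": 0.1}
    - {"slide": [0,0,0],"delta_rot": [0,0,0],"fingers": 0.1}

```text
time_s: 23.1
tcp_pos: [0.5991, 0.0183, 0.1029]
eef_rot: [180.0, 0.0, -57.6]
contact_force: [-0.3, 0.2, -1.8]
gripper_width: 0.0543
gripper_force: 4.0
```

Call:
play_rows:
  rows:
    - {"slide": [0,0,0.007],"delta_rot": [0,0,0],"fingers": 0.1}
    - {"slide": [0,0,0],"delta_rot": [0,0,0],"fingers": 0.1}

```text
time_s: 23.35
tcp_pos: [0.5992, 0.0183, 0.102]
eef_rot: [-180.0, -0.0, -57.6]
contact_force: [0.6, 0.2, -2.5]
gripper_width: 0.0539
gripper_force: 4.0
```

Call:
play_rows:
  rows:
    - {"slide": [0,0,0.007],"delta_rot": [0,0,0],"fingers": 0.1}
    - {"slide": [0,0,0.007],"delta_rot": [0,0,0],"fingers": 0.1}
    - {"slide": [0,0,0],"delta_rot": [0,0,0],"fingers": 0.1}
  squeeze: 3

```text
time_s: 23.72
tcp_pos: [0.5995, 0.0182, 0.1004]
eef_rot: [-180.0, -0.0, -57.6]
contact_force: [-0.4, -1.1, 3.8]
gripper_width: 0.0543
gripper_force: 3.0
```

Call:
play_rows:
  rows:
    - {"slide": [0,0,0.007],"delta_rot": [0,0,0],"fingers": 0.1}
    - {"slide": [0,0,0.007],"delta_rot": [0,0,0],"fingers": 0.1}
    - {"slide": [0,0,0],"delta_rot": [0,0,0],"fingers": 0.1}

```text
time_s: 24.1
tcp_pos: [0.5994, 0.0183, 0.0978]
eef_rot: [-180.0, -0.0, -57.6]
contact_force: [-0.2, -1.8, 4.2]
gripper_width: 0.0538
gripper_force: 3.0
```

Contact is felt at nut underside ≈ −6.6 mm, so the starts should pass within about 30° backward. I'll loosen the fingers to act as a 55.5 mm spanner and turn backward.

```bash
cat >> h.py <<'E'
def nut():
    a=r.capture("scene");g=a["image"][165:230,262:306]
    m=cv2.inRange(cv2.cvtColor(g,cv2.COLOR_BGR2HSV),(12,110,50),(32,255,255))
    rows=m.astype(bool).sum(1);ys,xs=np.nonzero(m)
    s=r.get_state();print(s["time_s"],np.round(s["tcp_pos"],4),np.round(s["eef_rot"][2],1),np.round(s["contact_force"],1),s["gripper_width"])
    print("area",len(ys),"cent",xs.mean()+262,ys.mean()+165,"rows",ys.min()+165,ys.max()+165,"cols",xs.min()+262,xs.max()+262,rows[rows>0].tolist())
    cv2.imwrite(f"pics/n{s['time_s']:.2f}.png",a["image"])
E
python3 -c "
from h import *
nut()"
```

```text
24.15 [0.5993 0.0183 0.0977] -57.6 [ 0.2 -0.7  3.8] 0.05387294038598272
area 150 cent 278.44 204.94666666666666 rows 193 229 cols 273 293 [2, 3, 4, 5, 6, 8, 9, 8, 8, 8, 8, 8, 8, 9, 10, 10, 9, 8, 6, 4, 3, 6]
```

Call:
play_rows:
  rows:
    - {"slide": [0,0,0],"delta_rot": [0,0,0],"fingers": 0.26}
    - {"slide": [0,0,0],"delta_rot": [0,0,0],"fingers": 0.26}
    - {"slide": [0,0,0],"delta_rot": [0,0,-0.8],"fingers": 0.26}
    - {"slide": [0,0,0],"delta_rot": [0,0,-0.8],"fingers": 0.26}
    - {"slide": [0,0,0],"delta_rot": [0,0,-0.8],"fingers": 0.26}
    - {"slide": [0,0,0],"delta_rot": [0,0,-0.8],"fingers": 0.26}

```text
time_s: 24.9
tcp_pos: [0.5989, 0.0183, 0.0974]
eef_rot: [180.0, 0.0, -42.8]
contact_force: [0.5, 0.5, -1.2]
gripper_width: 0.0556
gripper_force: 1.2
```

```bash
python3 -c "
from h import *
nut()"
```

```text
24.95 [0.5988 0.0184 0.0973] -42.6 [0.1 0.8 0.2] 0.05511824468438181
area 268 cent 280.2686567164179 202.45149253731344 rows 190 229 cols 273 293 [2, 6, 7, 10, 10, 10, 12, 13, 15, 15, 14, 14, 14, 14, 14, 14, 14, 14, 13, 12, 10, 7, 5, 3, 6]
```

Call:
play_rows:
  rows:
    - {"slide": [0,0,0],"delta_rot": [0,0,-0.8],"fingers": 0.26}
    - {"slide": [0,0,0],"delta_rot": [0,0,-0.8],"fingers": 0.26}
    - {"slide": [0,0,0],"delta_rot": [0,0,-0.8],"fingers": 0.26}
    - {"slide": [0,0,0],"delta_rot": [0,0,-0.8],"fingers": 0.26}

```text
time_s: 25.45
tcp_pos: [0.5992, 0.0183, 0.0978]
eef_rot: [180.0, -0.0, -28.2]
contact_force: [-0.2, -0.7, 2.2]
gripper_width: 0.0551
gripper_force: 2.0
```

```bash
sed -i 's/\[165:230,262:306\]/[165:226,262:306]/' h.py && python3 -c "
from h import *
nut()
a=r.capture('scene')
for d in(-.0265,.0265):
  for z in(.127,.135):print(d,z,proj(a,(.599+.02,.0185+d,z)),proj(a,(.599,.0185+d,z+.033)))"
```

```text
25.5 [0.5992 0.0183 0.0979] -28.0 [-0.  -0.   2.5] 0.0553955674283483
area 356 cent 281.36516853932585 202.3932584269663 rows 171 215 cols 265 299 [1, 1, 2, 3, 2, 3, 3, 13, 16, 18, 19, 15, 12, 11, 13, 18, 18, 18, 18, 18, 18, 16, 16, 15, 15, 15, 14, 13, 10, 2]
-0.0265 0.127 [271.25771574 211.2676267 ] [273.2101466  195.93420232]
-0.0265 0.135 [271.32151233 208.65621979] [273.2814065  193.26079505]
0.0265 0.127 [292.26727734 214.3004702 ] [294.27251128 198.8236421 ]
0.0265 0.135 [292.41154056 211.67527797] [294.42464167 196.13527931]
```

```bash
cat >> h.py <<'E'
def prof(f):
    g=cv2.imread(f) if isinstance(f,str) else f
    m=cv2.inRange(cv2.cvtColor(g,cv2.COLOR_BGR2HSV),(12,110,50),(32,255,255))
    print([(c,(lambda y:(int(y.min())+180,int(y.max())+180) if len(y) else None)(np.nonzero(m[180:226,c])[0])) for c in range(272,297,2)])
E
python3 -c "
from h import *
import glob
for f in sorted(glob.glob('pics/n*.png')):print(f);prof(f)"
```

```text
pics/n24.15.png
[(272, None), (274, (194, 208)), (276, (193, 210)), (278, (196, 211)), (280, (198, 212)), (282, (206, 212)), (284, None), (286, None), (288, None), (290, None), (292, None), (294, None), (296, None)]
pics/n24.95.png
[(272, None), (274, (191, 208)), (276, (191, 209)), (278, (190, 210)), (280, (192, 211)), (282, (196, 212)), (284, (197, 212)), (286, (198, 212)), (288, None), (290, (193, 193)), (292, None), (294, None), (296, None)]
pics/n25.50.png
[(272, (196, 200)), (274, (194, 208)), (276, (193, 212)), (278, (193, 213)), (280, (193, 214)), (282, (193, 214)), (284, (193, 214)), (286, (193, 215)), (288, (195, 214)), (290, (196, 206)), (292, None), (294, None), (296, (192, 195))]
```

The nut's top and bottom edges moved down about 3 px (≈ 8 mm) between the last two pictures, so the starts have dropped. Now I'll turn forward and follow it down.

Call:
play_rows:
  rows:
    - {"slide": [0,0,0],"delta_rot": [0,0,0.5],"fingers": 0.26}
    - {"slide": [0,0,0.008],"delta_rot": [0,0,0.8],"fingers": 0.26}
    - {"slide": [0,0,0.008],"delta_rot": [0,0,0.8],"fingers": 0.26}
    - {"slide": [0,0,0.008],"delta_rot": [0,0,0.8],"fingers": 0.26}
    - {"slide": [0,0,0.008],"delta_rot": [0,0,0.8],"fingers": 0.26}
    - {"slide": [0,0,0.008],"delta_rot": [0,0,0.8],"fingers": 0.26}
    - {"slide": [0,0,0],"delta_rot": [0,0,0.8],"fingers": 0.26}
    - {"slide": [0,0,0],"delta_rot": [0,0,0.8],"fingers": 0.26}

```text
time_s: 26.55
tcp_pos: [0.5988, 0.0185, 0.0913]
eef_rot: [180.0, 0.0, -56.5]
contact_force: [0.1, 0.6, -0.9]
gripper_width: 0.0548
gripper_force: 1.1
```

```bash
python3 -c "
from h import *
nut();prof(r.capture('scene')['image'])"
```

```text
26.6 [0.5988 0.0184 0.0913] -56.6 [-0.1  0.8 -0.7] 0.05519772790312725
area 161 cent 278.22360248447205 205.55900621118013 rows 195 215 cols 274 284 [3, 5, 5, 5, 6, 9, 9, 9, 9, 9, 9, 9, 9, 9, 10, 10, 11, 10, 7, 5, 3]
[(272, None), (274, (195, 211)), (276, (195, 212)), (278, (198, 213)), (280, (200, 214)), (282, (201, 215)), (284, (213, 213)), (286, None), (288, None), (290, None), (292, None), (294, None), (296, None)]
```

Compared with the same yaw before, the nut sits about 2 px (6–7 mm) lower, so it has dropped and is on the thread. The drop happened at nut yaw of about −40°, so I'll turn on forward towards −187° (hand about −190°).

Call:
play_rows:
  rows:
    - {"slide": [0,0,0.003],"delta_rot": [0,0,0.9],"fingers": 0.26}
    - {"slide": [0,0,0.003],"delta_rot": [0,0,0.9],"fingers": 0.26}
    - {"slide": [0,0,0.003],"delta_rot": [0,0,0.9],"fingers": 0.26}
    - {"slide": [0,0,0.003],"delta_rot": [0,0,0.9],"fingers": 0.26}
    - {"slide": [0,0,0.003],"delta_rot": [0,0,0.9],"fingers": 0.26}
    - {"slide": [0,0,0.003],"delta_rot": [0,0,0.9],"fingers": 0.26}
    - {"slide": [0,0,0.003],"delta_rot": [0,0,0.9],"fingers": 0.26}
    - {"slide": [0,0,0.003],"delta_rot": [0,0,0.9],"fingers": 0.26}

```text
time_s: 27.65
tcp_pos: [0.5993, 0.0182, 0.0884]
eef_rot: [-180.0, -0.0, -89.3]
contact_force: [-0.2, -1.5, 2.2]
gripper_width: 0.055
gripper_force: 1.7
```

Call:
play_rows:
  rows:
    - {"slide": [0,0,0.003],"delta_rot": [0,0,0.9],"fingers": 0.26}
    - {"slide": [0,0,0.003],"delta_rot": [0,0,0.9],"fingers": 0.26}
    - {"slide": [0,0,0.003],"delta_rot": [0,0,0.9],"fingers": 0.26}
    - {"slide": [0,0,0.003],"delta_rot": [0,0,0.9],"fingers": 0.26}

```text
time_s: 28.15
tcp_pos: [0.5993, 0.0182, 0.0867]
eef_rot: [-180.0, -0.0, -105.8]
contact_force: [-0.1, -0.5, 3.0]
gripper_width: 0.055
gripper_force: 2.1
```

```bash
python3 -c "
from h import *
nut();prof(r.capture('scene')['image']);print(r.get_state()['moment'],r.get_state()['joints'])"
```

```text
28.2 [0.5993 0.0182 0.0867] -106.0 [ 0.  -0.6  2.1] 0.055040268544685134
area 171 cent 288.46783625730995 207.11111111111111 rows 196 216 cols 282 294 [1, 3, 5, 5, 5, 7, 10, 11, 11, 10, 10, 10, 10, 10, 11, 11, 11, 10, 8, 7, 5]
[(272, None), (274, None), (276, None), (278, None), (280, None), (282, (213, 215)), (284, (202, 216)), (286, (202, 216)), (288, (201, 215)), (290, (198, 214)), (292, (196, 213)), (294, (200, 204)), (296, None)]
[-0.10334284 -0.1137685  -0.00876376] [ 2.04115245e+01  1.82748432e+01 -1.68356486e+01  1.34763369e-02
 -5.48636347e+01 -3.61457331e+01]
```

Call:
play_rows:
  rows:
    - {"slide": [0,0,0.003],"delta_rot": [0,0,0.9],"fingers": 0.26}
    - {"slide": [0,0,0.003],"delta_rot": [0,0,0.9],"fingers": 0.26}
    - {"slide": [0,0,0.003],"delta_rot": [0,0,0.9],"fingers": 0.26}
    - {"slide": [0,0,0.003],"delta_rot": [0,0,0.9],"fingers": 0.26}
    - {"slide": [0,0,0.003],"delta_rot": [0,0,0.9],"fingers": 0.26}
    - {"slide": [0,0,0],"delta_rot": [0,0,0.9],"fingers": 0.26}
    - {"slide": [0,0,0],"delta_rot": [0,0,0.9],"fingers": 0.26}
    - {"slide": [0,0,0],"delta_rot": [0,0,0.9],"fingers": 0.26}

```text
time_s: 29.25
tcp_pos: [0.599, 0.0184, 0.0839]
eef_rot: [180.0, -0.0, -138.7]
contact_force: [0.2, 1.5, -0.2]
gripper_width: 0.0553
gripper_force: 0.5
```

Call:
play_rows:
  rows:
    - {"slide": [0,0,0],"delta_rot": [0,0,0.9],"fingers": 0.26}
    - {"slide": [0,0,0],"delta_rot": [0,0,0.9],"fingers": 0.26}
    - {"slide": [0,0,0],"delta_rot": [0,0,0.9],"fingers": 0.26}
    - {"slide": [0,0,0],"delta_rot": [0,0,0.9],"fingers": 0.26}

```text
time_s: 29.75
tcp_pos: [0.599, 0.0185, 0.0838]
eef_rot: [180.0, -0.0, -155.2]
contact_force: [-0.7, 0.9, -0.9]
gripper_width: 0.0553
gripper_force: 0.6
```

```bash
python3 -c "
from h import *
nut();prof(r.capture('scene')['image']);print(r.get_state()['moment'],r.get_state()['joints'])"
```

```text
29.8 [0.599  0.0184 0.0838] -155.4 [ 1.3 -0.2  0.1] 0.05508795145453806
area 474 cent 284.67088607594934 201.9873417721519 rows 171 217 cols 262 305 [9, 10, 10, 9, 7, 10, 5, 8, 15, 20, 23, 17, 15, 16, 23, 24, 22, 22, 22, 22, 22, 22, 21, 21, 20, 18, 16, 13, 10, 2]
[(272, (185, 186)), (274, (197, 212)), (276, (197, 214)), (278, (196, 215)), (280, (195, 216)), (282, (195, 216)), (284, (195, 216)), (286, (195, 217)), (288, (196, 216)), (290, (196, 214)), (292, (197, 213)), (294, (197, 211)), (296, (200, 202))]
[0.1192186  0.01634595 0.00345307] [ 2.04183251e+01  1.84335322e+01 -1.70054729e+01 -1.74012971e-02
 -5.45794827e+01 -8.55674086e+01]
```

Call:
play_rows:
  rows:
    - {"slide": [0,0,0],"delta_rot": [0,0,0.9],"fingers": 0.26}
    - {"slide": [0,0,0],"delta_rot": [0,0,0.9],"fingers": 0.26}
    - {"slide": [0,0,0],"delta_rot": [0,0,0.9],"fingers": 0.26}
    - {"slide": [0,0,0],"delta_rot": [0,0,0.9],"fingers": 0.26}
    - {"slide": [0,0,0],"delta_rot": [0,0,0.9],"fingers": 0.26}
    - {"slide": [0,0,0],"delta_rot": [0,0,0.9],"fingers": 0.26}

```text
time_s: 30.6
tcp_pos: [0.5987, 0.0187, 0.0833]
eef_rot: [180.0, -0.1, -179.9]
contact_force: [0.3, 2.2, -4.0]
gripper_width: 0.0555
gripper_force: 3.1
```

```bash
python3 -c "
from h import *
nut();prof(r.capture('scene')['image']);print(r.get_state()['moment'],r.get_state()['joints'])"
```

```text
30.65 [0.5987 0.0187 0.0833] 179.9 [ 0.5  1.6 -4.5] 0.05533977513416145
area 468 cent 283.90811965811963 203.1474358974359 rows 175 217 cols 262 305 [8, 10, 8, 6, 3, 10, 2, 5, 13, 19, 23, 20, 16, 16, 16, 23, 23, 23, 23, 23, 23, 23, 22, 22, 20, 20, 17, 15, 11, 5]
[(272, (199, 209)), (274, (197, 213)), (276, (197, 214)), (278, (196, 215)), (280, (196, 216)), (282, (195, 217)), (284, (195, 217)), (286, (195, 216)), (288, (196, 216)), (290, (197, 215)), (292, (198, 214)), (294, (198, 210)), (296, None)]
[ 0.92657904 -0.14189166  0.02906455] [ 2.04341397e+01  1.84607822e+01 -1.70243886e+01 -5.30121876e-02
 -5.45581492e+01 -1.10262239e+02]
```

Call:
play_rows:
  rows:
    - {"slide": [0,0,0],"delta_rot": [0,0,0.9],"fingers": 0.26}
    - {"slide": [0,0,0],"delta_rot": [0,0,0.9],"fingers": 0.26}
    - {"slide": [0,0,0],"delta_rot": [0,0,0],"fingers": 0.26}
  squeeze: 8

```text
time_s: 31.08
tcp_pos: [0.5985, 0.0187, 0.0832]
eef_rot: [180.0, -0.1, 172.0]
contact_force: [0.1, 4.9, -5.3]
gripper_width: 0.0552
gripper_force: 3.6
```

Call:
play_rows:
  rows:
    - {"slide": [0,0,0],"delta_rot": [0,0,-0.7],"fingers": 0.6}
    - {"slide": [0,0,0],"delta_rot": [0,0,0],"fingers": 0.6}
    - {"slide": [0,0,0],"delta_rot": [0,0,0],"fingers": 0.6}
    - {"slide": [0,0,-0.2],"delta_rot": [0,0,0],"fingers": 0.6}
    - {"slide": [0,0,-0.2],"delta_rot": [0,0,0],"fingers": -1}
    - {"slide": [0.12,0,0],"delta_rot": [0,0,0],"fingers": -1}
    - {"slide": [0,0,0],"delta_rot": [0,0,0],"fingers": -1}
    - {"slide": [0,0,0],"delta_rot": [0,0,0],"fingers": -1}

```text
time_s: 32.08
tcp_pos: [0.5815, 0.0198, 0.1442]
eef_rot: [-180.0, 0.0, 175.0]
contact_force: [0.2, 0.2, -0.6]
gripper_width: 0.0356
gripper_force: 0.0
```

```bash
python3 -c "
from h import *
nut();prof(r.capture('scene')['image'])"
```

```text
32.125 [0.5815 0.0198 0.1439] 175.0 [ 0.3 -0.5  0.3] 0.031529213786705125
area 389 cent 283.426735218509 206.27506426735218 rows 195 217 cols 273 294 [4, 13, 15, 18, 17, 13, 14, 14, 22, 22, 22, 22, 22, 21, 21, 21, 21, 19, 18, 16, 15, 13, 6]
[(272, None), (274, (199, 213)), (276, (197, 214)), (278, (196, 216)), (280, (196, 217)), (282, (196, 217)), (284, (195, 217)), (286, (195, 216)), (288, (196, 216)), (290, (197, 216)), (292, (198, 213)), (294, (199, 207)), (296, None)]
```

Call:
play_rows:
  rows:
    - {"slide": [0,0,0.06],"delta_rot": [0,0,0],"fingers": -1}
    - {"slide": [0,0,0.06],"delta_rot": [0,0,0],"fingers": -1}
    - {"slide": [0,0,0.035],"delta_rot": [0,0,0],"fingers": -1}
    - {"slide": [0,0,0],"delta_rot": [0,0,0],"fingers": -1}
    - {"slide": [0,0,0],"delta_rot": [0,0,0],"fingers": -1}

```text
time_s: 32.8
tcp_pos: [0.5814, 0.0199, 0.121]
eef_rot: [-180.0, 0.0, 175.0]
contact_force: [-0.5, 0.6, -0.7]
gripper_width: 0.0003
gripper_force: 0.0
```

Call:
play_rows:
  rows:
    - {"slide": [0,0,0.005],"delta_rot": [0,0,0],"fingers": -1}
    - {"slide": [0,0,0],"delta_rot": [0,0,0],"fingers": -1}

```text
time_s: 33.05
tcp_pos: [0.5813, 0.0199, 0.1203]
eef_rot: [180.0, 0.0, 175.0]
contact_force: [0.4, 0.4, -0.6]
gripper_width: 0.0006
gripper_force: 0.0
```

Call:
play_rows:
  rows:
    - {"slide": [0,0,0.005],"delta_rot": [0,0,0],"fingers": -1}
    - {"slide": [0,0,0],"delta_rot": [0,0,0],"fingers": -1}

```text
time_s: 33.3
tcp_pos: [0.5811, 0.0199, 0.1193]
eef_rot: [180.0, -0.0, 175.0]
contact_force: [-1.2, 1.1, 0.1]
gripper_width: 0.0006
gripper_force: 0.0
```

Call:
play_rows:
  rows:
    - {"slide": [0,0,0.01],"delta_rot": [0,0,0],"fingers": -1}
    - {"slide": [0,0,0.006],"delta_rot": [0,0,0],"fingers": -1}
    - {"slide": [0,0,0],"delta_rot": [0,0,0],"fingers": -1}

```text
time_s: 33.67
tcp_pos: [0.5811, 0.0198, 0.1168]
eef_rot: [-180.0, -0.0, 175.0]
contact_force: [-0.2, -0.5, 0.2]
gripper_width: 0.0004
gripper_force: 0.0
```

Call:
play_rows:
  rows:
    - {"slide": [0,0,0.005],"delta_rot": [0,0,0],"fingers": -1}
    - {"slide": [0,0,0],"delta_rot": [0,0,0],"fingers": -1}

```text
time_s: 33.92
tcp_pos: [0.5811, 0.0198, 0.1162]
eef_rot: [-180.0, -0.0, 175.0]
contact_force: [-0.0, -0.4, -0.2]
gripper_width: 0.0005
gripper_force: 0.0
```

Call:
play_rows:
  rows:
    - {"slide": [0,0,0.004],"delta_rot": [0,0,0],"fingers": -1}
    - {"slide": [0,0,0],"delta_rot": [0,0,0],"fingers": -1}

```text
time_s: 34.17
tcp_pos: [0.5812, 0.0199, 0.1156]
eef_rot: [-180.0, -0.0, 175.0]
contact_force: [0.1, -0.6, 0.0]
gripper_width: 0.0003
gripper_force: 0.0
```

Call:
play_rows:
  rows:
    - {"slide": [0,0,0.005],"delta_rot": [0,0,0],"fingers": -1}
    - {"slide": [0,0,0],"delta_rot": [0,0,0],"fingers": -1}

```text
time_s: 34.42
tcp_pos: [0.5811, 0.0199, 0.1148]
eef_rot: [-180.0, -0.0, 175.0]
contact_force: [-0.2, -1.5, -0.6]
gripper_width: 0.0002
gripper_force: 0.0
```

Call:
play_rows:
  rows:
    - {"slide": [0,0,0.004],"delta_rot": [0,0,0],"fingers": -1}
    - {"slide": [0,0,0],"delta_rot": [0,0,0],"fingers": -1}

```text
time_s: 34.67
tcp_pos: [0.5812, 0.0199, 0.1144]
eef_rot: [180.0, 0.0, 175.0]
contact_force: [1.0, 0.5, -0.2]
gripper_width: 0.0007
gripper_force: 0.3
```

Call:
play_rows:
  rows:
    - {"slide": [0,0,0.002],"delta_rot": [0,0,0],"fingers": -1}
    - {"slide": [0,0,0],"delta_rot": [0,0,0],"fingers": -1}

```text
time_s: 34.92
tcp_pos: [0.5812, 0.0199, 0.1141]
eef_rot: [180.0, 0.0, 175.0]
contact_force: [-0.9, 0.2, 2.4]
gripper_width: 0.0006
gripper_force: 1.3
```

Touch confirms it: the nut's top is at about 152.5 mm, which puts the underside about 20.5 mm below the mouth and the washer squeezed about 2 mm. I'll back off and hand in.

Call:
play_rows:
  rows:
    - {"slide": [0,0,-0.2],"delta_rot": [0,0,0],"fingers": -1}
    - {"slide": [0,0,-0.4],"delta_rot": [0,0,0],"fingers": -1}
    - {"slide": [0,0,-0.2],"delta_rot": [0,0,0],"fingers": -1}
    - {"slide": [0,0,0],"delta_rot": [0,0,0],"fingers": -1}
    - {"slide": [0,0,0],"delta_rot": [0,0,0],"fingers": -1}

```text
time_s: 35.55
tcp_pos: [0.5807, 0.0199, 0.2331]
eef_rot: [180.0, -0.1, 175.0]
contact_force: [0.1, 0.1, -1.1]
gripper_width: 0.0003
gripper_force: 0.0
```

```bash
python3 -c "
from h import *
nut();print(r.close_job())"
```

```text
35.6 [0.5805 0.0198 0.2327] 175.0 [-1.2 -0.6 -1.1] 0.00016602246004566247
area 390 cent 283.37948717948717 206.31538461538463 rows 195 217 cols 273 294 [4, 13, 15, 18, 17, 13, 14, 14, 22, 22, 22, 22, 21, 21, 21, 21, 21, 20, 18, 16, 15, 13, 7]
the job is handed in; nothing more can be done
None
```

I handed the job in at 35.6 s (no verdict came back): the nut dropped onto the thread, ran down onto the die and is let go; by touch its top height puts the washer squeeze at about 2 mm, and the arm kept clear of the tub and clay.

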